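# Load the lens-box magazine and lock it with the key

## Task

Put each labelled lens box that is there into the magazine compartment of its own colour, turning the slotted cover by its crank post so that the opening lies over that compartment, then turn the opening to the empty grey compartment. Then lock the magazine: set the orange-handled key upright into the open pocket of the rail, drag it with its foot on the track under the slotted roof until it drops into the hidden groove, stop there and leave it standing in the groove. Leave the round tin and the lens clock where they are.

Things in the scene. Friction and masses are not known exactly. Their poses are not given: they have to be found in the camera images.
- drum: Fixed white magazine drum, 170 mm across, 40 mm high; origin on its axis at its underside, 6 mm above the table. Quarter compartments centred on its own +x (grey), +y (red), -x (yellow), -y (blue), parted by 3 mm walls; inner floor 5 mm, wall top 40 mm above the origin. A coloured tab on the outer wall and a disc on the floor mark each. May stand at any yaw.
- cover (a joint): Angle of the grey cover on the drum (rad, counter-clockwise from above, -0.15 to 4.87, stays where left, about 0.04 N m friction). A 4 mm disc, 174 mm across, top 50 mm above the table, with an 80 degree pie-slice opening from 20 mm off the axis to the rim. 0: opening centred over the grey compartment; 1.571: red; 3.142: yellow; 4.712: blue.
- crank (a point): On the axis of the crank post, 16 mm below its top, 24 mm above the cover: a black round post, 14 mm thick, 40 mm high including a 3 mm high collar 24 mm wide, fixed on the cover 60 mm from the drum axis, opposite the opening. Pinch it from above and lead it round the drum axis, or push it, to turn the cover.
- comp_grey (a point): Point on the floor of the grey compartment, 51 mm from the drum axis, below the middle of the cover's opening when that is turned here. Stays empty.
- comp_red (a point): Point on the floor of the red compartment, 51 mm from the drum axis, below the middle of the cover's opening when that is turned here.
- comp_yellow (a point): Point on the floor of the yellow compartment, 51 mm from the drum axis, below the middle of the cover's opening when that is turned here.
- comp_blue (a point): Point on the floor of the blue compartment, 51 mm from the drum axis, below the middle of the cover's opening when that is turned here.
- box_red: Lens box: black tray with clear lid, 29 x 32 x 17 mm (x, y, z), 18 g, a square red label on its lid; origin at the centre of its underside. May be absent.
- box_yellow: Lens box: black tray with clear lid, 29 x 32 x 17 mm (x, y, z), 18 g, a square yellow label on its lid; origin at the centre of its underside. May be absent.
- box_blue: Lens box: black tray with clear lid, 29 x 32 x 17 mm (x, y, z), 18 g, a square blue label on its lid; origin at the centre of its underside. May be absent.
- key: Lock key, 90 g, stands upright by itself: steel foot 26 x 20 x 8 mm (x, y, z), neck 8 x 8 mm up to 32 mm, orange handle 24 mm (x) by 16 mm (y) from 32 to 74 mm height; origin under the foot's centre, z up. Same after a half turn. It starts standing in a small fixed wooden tray with 10 mm high walls and a 4 mm floor. In the groove its handle stays above the roof.
- lock_base: Fixed grey base plate, 6 mm thick, under drum and rail; origin on the table under the drum axis. The rail runs along its y at x = -125 mm, 48 mm wide; the key goes in at the +y end, its own y along the rail, and is dragged towards -y. Somewhere under the rail's roof, out of sight, the track has a groove across it, 26 mm long (along y), 12 mm deep, centred 39 to 89 mm from entry.
- entry (a point): Centre of the rail's entry pocket, on the track, 22 mm above the table; axes as lock_base. Open above, 34 mm wide (x), 38 mm long (y), walls 38 mm above the table. 19 mm on towards -y (yellow mark) the roof begins: 14 mm clear over the track, 4 mm thick, top 40 mm above the table, with a 13 mm wide lengthwise slot on the centre line for the neck; the foot passes beneath it.
- rail_end (a point): Centre of the track at its far end, at the face of the blue lock case (case top 43 mm above the table), 114 mm from entry along its -y.
- tin: Bystander: round blue-green tin, 54 mm across, 22 mm high, origin under its centre.
- clock: Bystander: round white lens clock (dial gauge), 72 x 50 x 12 mm lying flat, origin under its centre.

How it is judged (in metres and radians):
On the way, in this order (a step that is already met when the one before it is completed fails the run):
1. every lens box present lies in the compartment of its own colour (horizontal distance between box_red and comp_red below 0.042 m and height (world z) of each of box_red, box_yellow, box_blue below 0.04 m and linear speed of each of box_red, box_yellow, box_blue below 0.05 m/s and horizontal distance between box_yellow and comp_yellow below 0.042 m and horizontal distance between box_blue and comp_blue below 0.042 m), for 0.2 s.
2. the cover's opening is turned to the grey compartment, the boxes still in theirs (all of step 1 and value of joint cover between -0.14 and 0.14 rad), for 0.2 s.
3. the key stands with its foot on the track in the open entry pocket (x of key in the frame of entry between -0.009 and 0.009 m and angle between key's own z axis and vertical below 0.25 rad and y of key in the frame of entry between -0.013 and 0.013 m and z of key in the frame of entry between -0.003 and 0.004 m), for 0.1 s.
4. the key has been dragged along under the roof, has dropped into the groove and has stopped (x of key in the frame of entry between -0.009 and 0.009 m and angle between key's own z axis and vertical below 0.25 rad and y of key in the frame of entry between -0.116 and -0.025 m and z of key in the frame of entry below -0.007 m and linear speed of key below 0.03 m/s), for 0.5 s.
At the end, for the whole second after the job is handed in: Each box present rests in its colour's compartment (within 42 mm of its middle, origin under 40 mm high); cover within 0.14 rad of 0; key released, at rest in the groove under the roof, 7 mm or more below the track, within 9 mm of the centre line, tilted under 0.25 rad (all of step 2 and all of step 4); the robot touches nothing.
It fails at once if a bystander (tin) is moved by more than 30 mm (distance of tin from where it was at the start of the episode above 0.03 m).
It fails at once if a bystander (lens clock) is moved by more than 30 mm (distance of clock from where it was at the start of the episode above 0.03 m).
Of box_red, box_yellow, box_blue only 2 to 3 are there at a start; the rules pass over those that are not, and their reading is None.
At some moment in a run one of box_red, box_yellow, box_blue may be knocked a few centimetres aside while the robot is not near it.
It also fails if it takes over 210 s, if anything falls off the work surface, if the arm or the gripper's body presses on something with over 40 N, if the wrist force passes 120 N, or if a joint passes its speed limit or range.

## Robot

A 6-joint arm with a two-finger parallel gripper is mounted at the origin on a cart in front of the work surface, level with it; the furniture and walls round the work are solid. World frame = base frame: x ahead of the robot, y to its left, z up, the work surface at z = 0. Lengths are in mm, angles in rad, forces in N, time in s.
With the tool pointing down it reaches from about 400 to 925 mm from the base axis. Payload 12.5 kg.
Tool frame: the origin (TCP) lies at the very end of the fingers, on their centre line; the grasp point (between the pads) lies 19 mm behind it; z points along the fingers, y is the line along which they close (so a half turn about z gives the same grasp; the last joint's range is limited). The gripper opens to 95 mm and grips with 3 to 60 N. Pads are 20 mm wide; open, the fingers measure 119 mm over their backs; the gripper's body (75 mm by 180 mm) begins 59 mm behind the grasp point.
Start: joints at [1.072, 0.491, 1.559, -0, 1.092, -0.106], TCP at [239.221, 577.426, 214.661] pointing down, gripper open.
Joint ranges: [-3.1, 3.1], [-0.84, 2.19], [0.05, 2.79], [-1.13, 4.28], [0.06, 2.93], [-2.69, 2.69]. Speed limits (rad/s): [2.22, 2.22, 2.79, 3.14, 3.14, 3.14].

## Interface

Orientations are given as [roll, pitch, yaw] about the fixed x, y, z axes, in that order (R = Rz(yaw) Ry(pitch) Rx(roll)).
In Python, from cell import * gives the robot as it stands.
- The arm moves only by the tool jog_arm, never from a script. Its argument "targets" is a list of rows, each an object with "turn": the turn, a rotation vector about the world's x, y, z in degrees, a list of three; "slide": the shift along the world's x, y, z in mm, a list of three; "claw": the opening in per cent of the stroke, from 0 (shut) to 100 (fully open). In form: [{"turn": [wx, wy, wz], "slide": [x, y, z], "claw": claw}, ...]. A call has 1 to 5 rows; each row shifts and turns the commanded pose from where the row before left it; what a row does not reach is not made up. A row lasts 1/8 s, in which the tool goes at most 62.5 mm and 10.7 degrees, less where a joint would pass 70% of its speed; a pose out of reach is approached as far as the arm can. A call with a gripper value outside its range is refused whole. The fingers move at their own pace and stop on an object; the grip force is fixed at half the most. Time passes only in rows, so rows that do not move let the fingers close. It gives the time, the measured TCP pose, the force, the opening and the grip force at its end, in the units of the state.
- state(): the state, without advancing time (a new reading comes with each control period).
- read_camera(name): name is "scene" or "top" or "wrist"; returns a dict with "frame" (384x512x3 uint8, blue, green, red), "mtx" (3x3 intrinsics, pixels), "R" (3x3) and "t" (3): a world point X has camera coordinates R X + t. Camera axes: x right, y down, z forward; pixel columns grow to the right and rows downward; lengths in mm; the calibration is good to about 2 mm. The wrist camera is an equidistant fisheye: a pixel r from the principal point sees the ray r / f radians off the axis. A picture is of the moment at which its call begins. There is no depth.
- job_done(): hands the job in; it is judged then, once.
Trained networks look in the newest picture that a camera, given by its name, has taken for a name from the list of things; names that differ only in an ending like _2 or _b are one class to them, and where a whole thing is asked for, a point or a joint stands for the part that bears it (a point fixed in the world has none). Each returns a list of dicts, best first, with "conf" (0 to 1); they miss things now and then, are a little off and sometimes report something else, mostly with a low value. They report only what shows in the picture. A call takes as long as a camera call.
- look_for(query, camera): "xy" ([column, row] in pixels, amid what is visible of it).
The state is a dict: "t": time; "joints": joint angles; "qvel": joint speeds; "tau": joint torques, N m; "eef_pos": TCP position; "tcp_rot": TCP orientation; "ft_force": force on the tool from outside, world axes, zero at the start; "moment": the same for the moment, N m; "opening": opening from 0.0 (shut) to 1.0 (fully open); "grip_force": force on a finger pad.
Only numpy, scipy, OpenCV 4.12 (cv2) and the standard library are available. Lean on these libraries where they do the work, as an engineer would, in place of code of your own. Each camera call takes 0.05 s, during which the arm holds its last target. There are 200 camera calls.

## Working session

There is one attempt and no reset: what is moved stays moved. The work goes in short steps, Python scripts to look and compute and a tool call to move; the robot and the scene stay as the last step left them, time stands still between calls to the robot, and variables do not carry over. Pictures are saved under pics/ and viewed, at most 16 in all, crops included, and the job is handed in when it is done.

Besides the shell and the picture viewer there is one more tool, called after "Call:" in YAML: its name, and indented under it one key for each argument. jog_arm: Moves the arm, as the interface text tells. Its arguments: {"type":"object","properties":{"targets":{"type":"array","items":{"type":"object","properties":{"turn":{"type":"array","items":{"type":"number"}},"slide":{"type":"array","items":{"type":"number"}},"claw":{"type":"number"}}}}},"required":["targets"]}

```bash
ls; mkdir -p pics
python3 - <<'E'
from cell import *
import cv2
s=state();print(s)
for c in ("scene","top","wrist"):
    r=read_camera(c);cv2.imwrite(f"pics/{c}0.png",r["frame"]);print(c,r["mtx"].tolist(),r["R"].tolist(),r["t"])
    for q in ("drum","crank","box_red","box_yellow","box_blue","key","tin","clock","lock_base"):
        print(q,[(list(map(round,d["xy"])),round(d["conf"],2)) for d in look_for(q,c)[:3]])
E
```

```text
pics
{'t': 0.0, 'joints': array([ 1.07240226e+00,  4.91586652e-01,  1.55943642e+00, -1.43428630e-05,
        1.09165849e+00, -1.05623348e-01]), 'qvel': array([ 2.74129515e-04,  6.29682049e-05, -7.98572591e-04,  5.54190614e-04,
       -1.02936996e-03,  3.87364093e-05]), 'tau': array([-4.15006056e-03, -6.12647367e+01, -2.58163083e+01,  6.91078696e-02,
        4.83245426e-02, -1.12760908e-04]), 'eef_pos': array([239.10546066, 577.20951745, 214.04939013]), 'tcp_rot': array([-3.14050847e+00, -1.02150996e-04,  2.74882850e+00]), 'ft_force': array([-0.32566686,  0.83396228, -0.2935798 ]), 'moment': array([-0.03299527, -0.01165327,  0.03438431]), 'grip_force': 0.0, 'opening': 1.0006271474716946}
scene [[380.4856638780104, 0.0, 256.80214358216466], [0.0, 380.4856638780104, 191.78445455003322], [0.0, 0.0, 1.0]] [[0.7060077383505382, -0.7081599266709787, -0.007911488261520772], [-0.5379809567100322, -0.5290139254001447, -0.6562931943499707], [0.46057525292455315, 0.4676043038618061, -0.7544644798818559]] [-356.84814682  335.8499942   861.64006083]
drum [([285, 198], 0.81)]
crank [([285, 189], 0.
[... 599 characters left out ...]
176], 0.86), ([263, 171], 0.18)]
crank [([262, 172], 0.68)]
box_red [([152, 230], 0.4), ([266, 176], 0.24)]
box_yellow []
box_blue []
key [([196, 219], 0.4)]
tin [([359, 165], 0.66)]
clock [([136, 192], 0.72)]
lock_base [([270, 211], 0.77)]
wrist [[297.3186396354542, 0.0, 249.25683304481316], [0.0, 297.3186396354542, 191.69100043097413], [0.0, 0.0, 1.0]] [[0.3823510800118403, 0.9240166610487298, 0.000928287746261466], [0.8904352488837362, -0.36872335329223477, 0.26677360492052515], [0.2468455370452179, -0.10117459582963655, -0.963758777910516]] [-626.20516116  -29.79980217  389.18414718]
drum []
crank []
box_red []
box_yellow [([4, 376], 0.65)]
box_blue []
key []
tin []
clock []
lock_base []
```

Run:
```python
import cv2
a=cv2.imread("pics/top0.png")[90:300,90:400];cv2.imwrite("pics/t0c.png",cv2.resize(a,(775,525),interpolation=cv2.INTER_CUBIC))
a=cv2.imread("pics/scene0.png")[100:340,120:440];cv2.imwrite("pics/s0c.png",cv2.resize(a,(800,600),interpolation=cv2.INTER_CUBIC))
```

```text
(no output)
```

View pics/t0c.png

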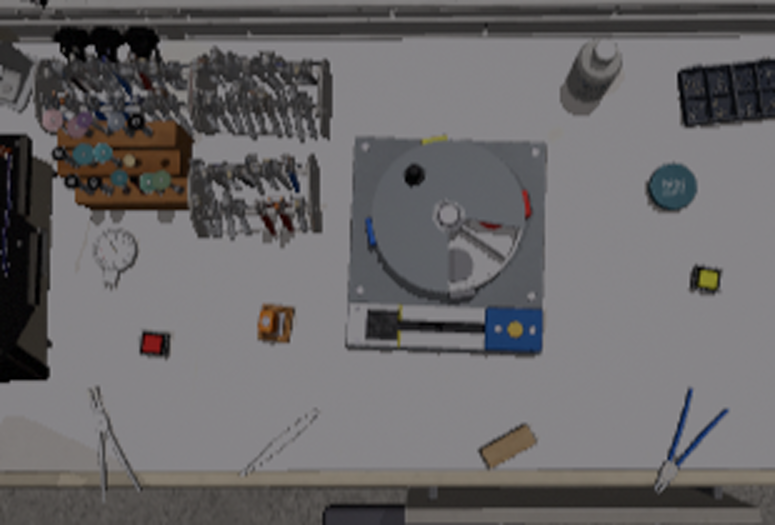

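View pics/s0c.png

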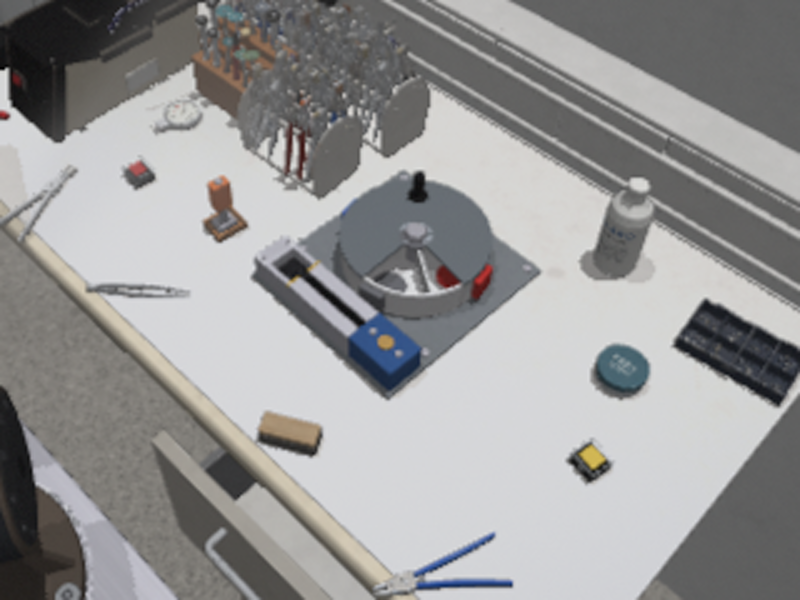

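The top picture shows the red box at px (152,227), the yellow box at (373,202), the key at (200,219), the hub at (270,176), the crank post at (255,159) and the entry pocket at (242,220). The red tab faces −y. The opening lies between grey and red. No blue box is visible.

```bash
cat > h.py <<'E'
import numpy as np, cv2
from cell import *
def ray(r,u,v,z):
    K=r["mtx"];R=np.array(r["R"]);t=np.array(r["t"])
    x=(u-K[0][2])/K[0][0];y=(v-K[1][2])/K[1][1]
    if r.get("fish"):
        th=np.hypot(x,y);k=np.tan(th)/th if th>1e-9 else 1;x*=k;y*=k
    d=R.T@np.array([x,y,1.]);c=-R.T@t
    return (c+d*(z-c[2])/d[2])
def cam(n):
    r=read_camera(n);r["fish"]=n=="wrist";return r
def proj(r,X):
    K=np.array(r["mtx"]);p=np.array(r["R"])@np.array(X,float)+np.array(r["t"])
    if r["fish"]:
        h=np.hypot(p[0],p[1]);th=np.arctan2(h,p[2]);s=th/h if h>1e-9 else 0;return K[:2,:2]@(p[:2]*s)+K[:2,2]
    return (K@(p/p[2]))[:2]
def show(n,box=None,k=1,name=None):
    f=n["frame"]
    if box: f=f[box[1]:box[3],box[0]:box[2]]
    cv2.imwrite("pics/"+name,cv2.resize(f,None,fx=k,fy=k,interpolation=cv2.INTER_CUBIC))
E
python3 - <<'E'
from h import *
r=cam("top")
def c(x,y,z,n): print(n,ray(r,90+x/2.5,90+y/2.5,z).round(1)[:2])
c(155,343,17,"red");c(707,279,17,"yel");c(450,214,55,"hub?");c(450,214,50,"hub50");c(414,174,88,"crank")
c(528,205,40,"tabred");c(435,140,40,"tabyel");c(370,233,40,"tabblue")
c(382,324,22,"entry");c(400,325,40,"mark");c(515,329,43,"caseeye")
for p in ((356,138),(546,143),(542,352),(347,350)): c(*p,6,p)
c(278,322,4,"key");c(673,187,22,"tin");c(115,250,12,"clk")
for n,p,z in (("tabred",(528,205),40),): pass
s=cam("scene")
def d(x,y,z,n): print("S",n,ray(s,120+x/2.5,100+y/2.5,z).round(1)[:2])
d(138,168,17,"red");d(594,457,17,"yel");d(219,180,78,"keytop");d(418,175,90,"crank");d(385,342,43,"caseeye");d(415,230,55,"hub")
E
```

```text
red [449.9 302.5]
yel [ 520.1 -331.9]
hub? [591.8 -36.5]
hub50 [592.5 -36.6]
crank [631.4   3.2]
tabred [ 603.8 -125.6]
tabyel [679.7 -20.4]
tabblue [572.8  54.1]
entry [470.2  41.4]
mark [468.2  20.4]
caseeye [ 463.  -108.6]
(356, 138) [690.3  72.6]
(546, 143) [ 682.7 -151.3]
(542, 352) [ 437.6 -142.4]
(347, 350) [441.   82.7]
key [473.8 163.2]
tin [ 626.5 -295. ]
clk [558.2 352.9]
S red [447.6 304.8]
S yel [ 519.  -335.1]
S keytop [471.9 166.1]
S crank [6.295e+02 4.000e-01]
S caseeye [ 460.6 -108.4]
S hub [589.2 -33.7]
```

Call:
jog_arm:
  targets:
    - {"turn":[0,0,-10.4],"slide":[33,-52.5,0],"claw":45}
    - {"turn":[0,0,-10.4],"slide":[33,-52.5,0],"claw":45}
    - {"turn":[0,0,-10.4],"slide":[33,-52.5,0],"claw":45}
    - {"turn":[0,0,-10.4],"slide":[33,-52.5,0],"claw":45}
    - {"turn":[0,0,-10.4],"slide":[33,-52.5,0],"claw":45}

```text
t: 2.22
eef_pos: [405.1, 313.2, 214.9]
tcp_rot: [3.141, -0.0, 1.835]
ft_force: [-0.2, 0.2, 0.0]
opening: 0.53
grip_force: 0.0
```

Call:
jog_arm:
  targets:
    - {"turn":[0,0,-10.4],"slide":[33,-52.5,0],"claw":45}
    - {"turn":[0,0,-10.4],"slide":[33,-52.5,0],"claw":45}
    - {"turn":[0,0,-10.4],"slide":[33,-52.5,0],"claw":45}
    - {"turn":[0,0,-10.4],"slide":[33,-52.5,0],"claw":45}
    - {"turn":[0,0,-10.4],"slide":[33,-52.5,0],"claw":45}

```text
t: 2.85
eef_pos: [570.2, 50.5, 214.9]
tcp_rot: [3.141, -0.0, 0.928]
ft_force: [0.7, 0.1, 0.8]
opening: 0.451
grip_force: 0.0
```

Call:
jog_arm:
  targets:
    - {"turn":[0,0,-10.4],"slide":[33,-52.5,0],"claw":45}
    - {"claw":45}
    - {"claw":45}

```text
validation failed for argument at $.ta...
```

Run:
```python
from h import *
r=cam("wrist");show(r,None,1.5,"w1.png");s=state();print(s["eef_pos"],s["tcp_rot"],s["t"])
np.savez("w1.npz",R=r["R"],t=r["t"])
```

```text
[573.53914491  45.13879642 214.62142523] [ 3.13864319e+00 -1.52774241e-04  9.15526594e-01] 2.9
```

View pics/w1.png

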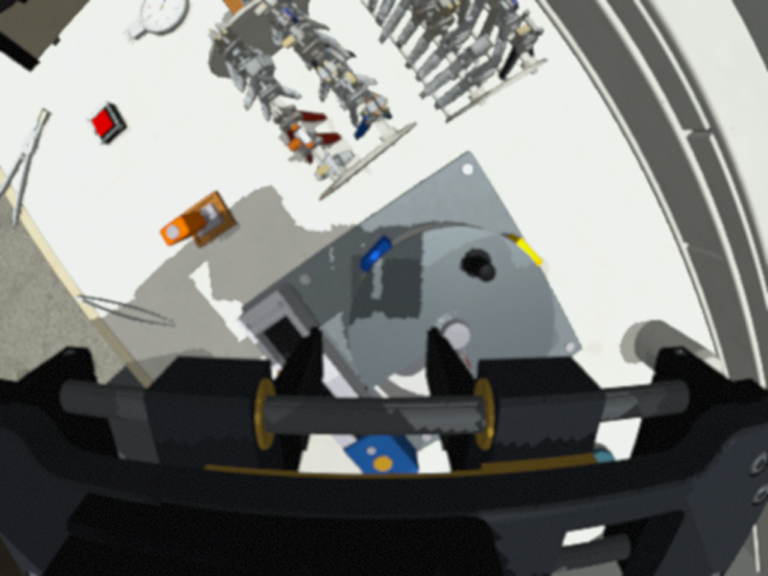

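The wrist view shows the post top near (484,270) and the collar at (472,260). The hub is at (456,334), the yellow tab at (529,250) and the blue tab at (377,254).

Run:
```python
from h import *
r=cam("wrist")
d=np.load("w1.npz");r2=dict(r,R=d["R"],t=d["t"])
def c(x,y,z,n): print(n,ray(r2,x/1.5,y/1.5,z).round(1)[:2])
c(484,270,90,"posttop");c(472,260,53,"collar");c(456,332,55,"hub");c(529,250,35,"tabyel");c(377,254,35,"tabblue");c(104,124,17,"red");c(467,169,6,"h1");c(571,348,6,"h2")
c(281,331,22,"entry")
print([(np.array(x["xy"])*1.5) .round() for x in look_for("crank","wrist")[:2]],[(np.array(x["xy"])*1.5,x["conf"]) for x in look_for("box_blue","wrist")[:2]])
```

```text
posttop [635.  11.]
collar [634.2  10.7]
hub [591.2 -30. ]
tabyel [679.6 -16.8]
tabblue [576.1  55.1]
red [449.5 303.9]
h1 [678.6  64.2]
h2 [ 671.3 -138.2]
entry [466.   48.8]
[array([444., 299.])] []
```

Call:
jog_arm:
  targets:
    - {"turn":[0,0,-9],"slide":[16,-35,-20],"claw":45}
    - {"turn":[0,0,0],"slide":[16,-35,-30],"claw":45}
    - {"turn":[0,0,0],"slide":[0,0,0],"claw":45}
    - {"turn":[0,0,0],"slide":[0,0,0],"claw":45}
    - {"turn":[0,0,0],"slide":[0,0,0],"claw":45}

```text
t: 3.68
eef_pos: [601.1, -16.2, 165.7]
tcp_rot: [3.141, -0.001, 0.779]
ft_force: [0.5, 0.6, 0.1]
opening: 0.45
grip_force: 0.0
```

Run:
```python
from h import *
s=state();print(s["eef_pos"],s["tcp_rot"],s["t"])
r=cam("wrist");show(r,None,1.5,"w2.png")
np.savez("w2.npz",R=r["R"],t=r["t"])
```

```text
[601.11166341 -16.18068443 165.73146703] [ 3.14055000e+00 -8.67706835e-04  7.78558502e-01] 3.675
```

View pics/w2.png

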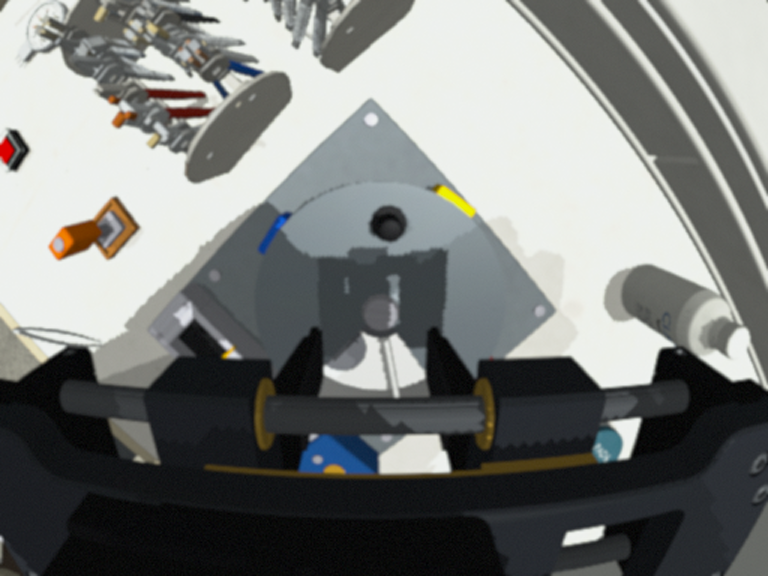

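The second wrist view shows the post top at (390,225), the hub at (380,314), the yellow tab at (456,200), the blue tab at (273,233), and the base holes at (371,119) and (540,311).

Run:
```python
from h import *
r=cam("wrist")
d=np.load("w2.npz");r2=dict(r,R=d["R"],t=d["t"])
def c(x,y,z,n): print(n,ray(r2,x/1.5,y/1.5,z).round(1)[:2])
c(390,225,90,"posttop");c(388,222,53,"collar");c(380,315,55,"hub");c(456,201,30,"tabyel");c(273,233,30,"tabblue");c(371,119,6,"h1");c(540,311,6,"h2");c(214,275,6,"h3")
c(123,232,4,"tray"); c(62,243,78,"keytop");c(335,349,5,"floorgrey");c(13,149,17,"red");c(200,336,22,"entry")
```

```text
posttop [638.4   8.8]
collar [636.4   6.8]
hub [589.2 -32.9]
tabyel [678.6 -18.4]
tabblue [573.4  56.5]
h1 [678.8  64.1]
h2 [ 671.2 -136.6]
h3 [508.4  71.2]
tray [476.8 156.2]
keytop [474.3 165.3]
floorgrey [531.5 -40.2]
red [456.3 297.6]
entry [467.7  47.1]
```

Call:
jog_arm:
  targets:
    - {"turn":[0,0,-4],"slide":[34,22,0],"claw":45}
    - {"turn":[0,0,0],"slide":[0,0,-40],"claw":45}
    - {"turn":[0,0,0],"slide":[0,0,-40],"claw":45}
    - {"turn":[0,0,0],"slide":[0,0,-22],"claw":40}
    - {"turn":[0,0,0],"slide":[0,0,0],"claw":0}

```text
t: 4.4
eef_pos: [634.5, 5.0, 61.7]
tcp_rot: [-3.14, 0.002, 0.707]
ft_force: [-0.0, -0.1, 0.1]
opening: 0.346
grip_force: 0.0
```

Call:
jog_arm:
  targets:
    - {"turn":[0,0,0],"slide":[0,0,0],"claw":0}
    - {"turn":[0,0,0],"slide":[0,0,0],"claw":0}
    - {"turn":[0,0,0],"slide":[0,0,0],"claw":0}

```text
t: 4.78
eef_pos: [635.8, 4.5, 64.0]
tcp_rot: [3.14, -0.002, 0.707]
ft_force: [-0.6, 0.4, 6.2]
opening: 0.137
grip_force: 30.0
```

Call:
jog_arm:
  targets:
    - {"turn":[0,0,10.1],"slide":[-7.3,7.6,0],"claw":0}
    - {"turn":[0,0,10.1],"slide":[-8.6,6.1,0],"claw":0}
    - {"turn":[0,0,10.1],"slide":[-9.5,4.6,0],"claw":0}
    - {"turn":[0,0,10.1],"slide":[-10.2,2.9,0],"claw":0}
    - {"turn":[0,0,10.1],"slide":[-10.5,1,0],"claw":0}

```text
t: 5.4
eef_pos: [589.7, 26.5, 64.0]
tcp_rot: [3.139, 0.001, 1.594]
ft_force: [-0.7, -5.7, 6.2]
opening: 0.138
grip_force: 30.0
```

Call:
jog_arm:
  targets:
    - {"turn":[0,0,10.1],"slide":[-10.6,-0.9,0],"claw":0}
    - {"turn":[0,0,0],"slide":[0,0,0],"claw":0}
    - {"turn":[0,0,0],"slide":[0,0,0],"claw":0}

```text
t: 5.78
eef_pos: [579.2, 25.5, 64.0]
tcp_rot: [3.139, 0.001, 1.764]
ft_force: [-0.5, -1.9, 8.2]
opening: 0.14
grip_force: 30.0
```

Call:
jog_arm:
  targets:
    - {"turn":[0,0,0],"slide":[0,0,0],"claw":60}
    - {"turn":[0,0,0],"slide":[0,0,0],"claw":60}
    - {"turn":[0,0,0],"slide":[0,0,50],"claw":60}
    - {"turn":[0,0,0],"slide":[-10,0,50],"claw":60}
    - {"turn":[0,0,0],"slide":[-26,50,0],"claw":60}

```text
t: 6.4
eef_pos: [544.5, 74.5, 165.9]
tcp_rot: [3.135, 0.001, 1.761]
ft_force: [0.5, 0.8, -1.1]
opening: 0.584
grip_force: 0.0
```

Call:
jog_arm:
  targets:
    - {"turn":[0,0,0],"slide":[-27,55,0],"claw":60}
    - {"turn":[0,0,0],"slide":[-28,55,0],"claw":60}
    - {"turn":[0,0,0],"slide":[-28,55,-25],"claw":60}
    - {"turn":[0,0,0],"slide":[0,10,-40],"claw":60}
    - {"turn":[0,0,0],"slide":[0,0,0],"claw":60}

```text
t: 7.02
eef_pos: [459.8, 247.7, 97.5]
tcp_rot: [-3.137, 0.001, 1.766]
ft_force: [0.8, -0.5, 0.2]
opening: 0.597
grip_force: 0.0
```

Call:
jog_arm:
  targets:
    - {"turn":[0,0,0],"slide":[0,0,0],"claw":60}
    - {"turn":[0,0,0],"slide":[0,0,0],"claw":60}

```text
t: 7.28
eef_pos: [462.1, 246.8, 100.5]
tcp_rot: [3.14, -0.0, 1.763]
ft_force: [0.2, 0.6, -0.4]
opening: 0.597
grip_force: 0.0
```

```bash
cat >> h.py <<'E'
HSV={"red":[((0,130,60),(8,255,255)),((172,130,60),(180,255,255))],"yellow":[((24,130,80),(34,255,255))],"blue":[((105,130,60),(125,255,255))]}
def label(r,col,z=17):
    h=cv2.cvtColor(r["frame"],cv2.COLOR_BGR2HSV);m=sum(cv2.inRange(h,np.array(a),np.array(b)) for a,b in HSV[col])
    out=[]
    for c in cv2.findContours(m,cv2.RETR_EXTERNAL,cv2.CHAIN_APPROX_NONE)[0]:
        if cv2.contourArea(c)<40: continue
        P=np.array([ray(r,*p[0],z)[:2] for p in c],np.float32)
        (x,y),(w,hh),a=cv2.minAreaRect(P);out.append([round(float(v),1) for v in (x,y,w,hh,a)]+[c.mean(0)[0].round().tolist()])
    return out
E
python3 - <<'E'
from h import *
s=state();print(s["eef_pos"],s["tcp_rot"],s["t"])
r=cam("wrist");show(r,None,1.5,"w3.png")
print(label(r,"red"))
for c in ("yellow","blue"): print(c,label(cam("top"),c))
t=cam("top");print(label(t,"red"))
E
```

```text
[462.11990036 246.78068189 100.45884695] [ 3.13966150e+00 -2.70361447e-04  1.76316004e+00] 7.275
[[77.6, -174.5, 50.1, 27.7, 67.6, [4.0, 368.0]], [693.5, 298.9, 12.4, 88.9, 78.3, [466.0, 190.0]], [447.8, 308.2, 22.4, 20.3, 85.5, [246.0, 127.0]]]
yellow []
blue [[464.2, -107.8, 63.1, 48.4, 89.0, [295.0, 221.0]]]
[[600.3, -85.2, 37.7, 32.2, 89.6, [286.0, 175.0]], [931.8, 423.8, 30.1, 24.9, 89.4, [115.0, 66.0]]]
```

View pics/w3.png

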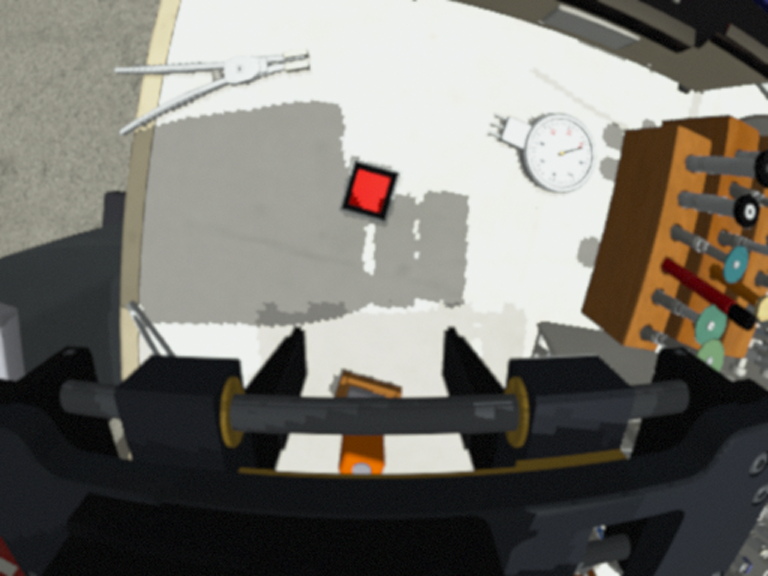

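The box's label centre is at px (246,127), which gives (447.8, 308.2), and its sides are turned about −4.5°.

Call:
jog_arm:
  targets:
    - {"turn":[0,0,-8],"slide":[-7,30,0],"claw":60}
    - {"turn":[0,0,-7.5],"slide":[-7.3,31.4,-5],"claw":60}
    - {"turn":[0,0,0],"slide":[0,0,-45],"claw":60}
    - {"turn":[0,0,0],"slide":[0,0,-32],"claw":60}
    - {"turn":[0,0,0],"slide":[0,0,-15],"claw":60}

```text
t: 8.1
eef_pos: [446.6, 308.5, 1.0]
tcp_rot: [-3.14, 0.001, 1.494]
ft_force: [0.9, -0.6, -0.2]
opening: 0.603
grip_force: 0.0
```

Call:
jog_arm:
  targets:
    - {"turn":[0,0,0],"slide":[0,0,0],"claw":60}
    - {"turn":[0,0,0],"slide":[0,0,0],"claw":10}
    - {"turn":[0,0,0],"slide":[0,0,0],"claw":10}
    - {"turn":[0,0,0],"slide":[0,0,0],"claw":10}
    - {"turn":[0,0,0],"slide":[0,0,0],"claw":10}

```text
t: 8.72
eef_pos: [447.1, 308.8, 2.6]
tcp_rot: [3.141, -0.0, 1.494]
ft_force: [-1.0, -0.3, 3.8]
opening: 0.291
grip_force: 30.0
```

Call:
jog_arm:
  targets:
    - {"turn":[0,0,0],"slide":[0,0,40],"claw":10}
    - {"turn":[0,0,0],"slide":[0,0,55],"claw":10}
    - {"turn":[0,0,0],"slide":[0,-10,45],"claw":10}
    - {"turn":[0,0,7],"slide":[21,-50,0],"claw":10}
    - {"turn":[0,0,7],"slide":[22,-56,0],"claw":10}

```text
t: 9.35
eef_pos: [490.3, 192.0, 143.0]
tcp_rot: [3.14, -0.0, 1.744]
ft_force: [0.9, -0.1, -1.4]
opening: 0.292
grip_force: 30.0
```

Call:
jog_arm:
  targets:
    - {"turn":[0,0,0],"slide":[22,-56,0],"claw":10}
    - {"turn":[0,0,0],"slide":[22,-56,0],"claw":10}
    - {"turn":[0,0,0],"slide":[22,-56,0],"claw":10}
    - {"turn":[0,0,0],"slide":[22,-56,0],"claw":10}
    - {"turn":[0,0,0],"slide":[20,-52,0],"claw":10}

```text
t: 9.98
eef_pos: [598.4, -85.4, 142.2]
tcp_rot: [3.141, -0.0, 1.738]
ft_force: [0.5, 0.7, -0.1]
opening: 0.29
grip_force: 30.0
```

Call:
jog_arm:
  targets:
    - {"turn":[0,0,0],"slide":[0,0,0],"claw":10}
    - {"turn":[0,0,0],"slide":[0,0,0],"claw":10}
    - {"turn":[0,0,0],"slide":[0,0,0],"claw":10}

```text
t: 10.35
eef_pos: [597.6, -82.0, 142.3]
tcp_rot: [-3.141, -0.0, 1.74]
ft_force: [-0.1, 0.1, 0.1]
opening: 0.291
grip_force: 30.0
```

Run:
```python
from h import *
s=state();print(s["eef_pos"],s["tcp_rot"],s["t"],s["opening"])
r=cam("wrist");show(r,None,1.5,"w4.png")
```

```text
[597.56712955 -82.0426988  142.29429926] [-3.14143233e+00 -1.97779936e-04  1.73959223e+00] 10.35 0.2907089149989924
```

View pics/w4.png

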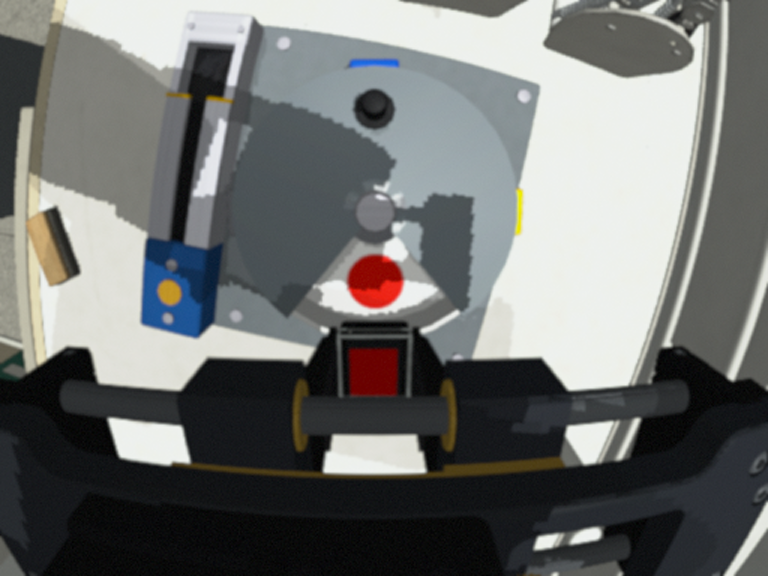

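The red box is held over the opening and the red disc at (375,282) is centred in it. The crank lines up with the blue tab, so I lower the box.

Call:
jog_arm:
  targets:
    - {"turn":[0,0,0],"slide":[0,0,-45],"claw":10}
    - {"turn":[0,0,0],"slide":[0,0,-45],"claw":10}
    - {"turn":[0,0,0],"slide":[0,0,-30],"claw":10}
    - {"turn":[0,0,0],"slide":[0,0,0],"claw":10}
    - {"turn":[0,0,0],"slide":[0,0,0],"claw":42}

```text
t: 11.02
eef_pos: [598.5, -82.9, 23.5]
tcp_rot: [3.14, 0.001, 1.739]
ft_force: [0.5, 0.5, -0.7]
opening: 0.348
grip_force: 0.0
```

Call:
jog_arm:
  targets:
    - {"turn":[0,0,0],"slide":[0,0,0],"claw":42}
    - {"turn":[0,0,0],"slide":[0,0,0],"claw":42}
    - {"turn":[0,0,0],"slide":[0,0,40],"claw":42}
    - {"turn":[0,0,0],"slide":[0,0,50],"claw":42}
    - {"turn":[0,0,0],"slide":[0,10,20],"claw":42}

```text
t: 11.65
eef_pos: [598.8, -73.8, 135.6]
tcp_rot: [3.138, 0.002, 1.737]
ft_force: [0.0, 0.4, -1.4]
opening: 0.42
grip_force: 0.0
```

Call:
jog_arm:
  targets:
    - {"turn":[0,0,0],"slide":[-9,50,0],"claw":45}
    - {"turn":[0,0,0],"slide":[-9.5,48.5,0],"claw":45}
    - {"turn":[0,0,0],"slide":[0,0,0],"claw":45}
    - {"turn":[0,0,0],"slide":[0,0,-40],"claw":45}
    - {"turn":[0,0,0],"slide":[0,0,-28],"claw":45}

```text
t: 12.28
eef_pos: [579.6, 24.6, 63.6]
tcp_rot: [3.141, 0.0, 1.738]
ft_force: [0.5, -0.7, 0.5]
opening: 0.449
grip_force: 0.0
```

Call:
jog_arm:
  targets:
    - {"turn":[0,0,0],"slide":[0,0,0],"claw":0}
    - {"turn":[0,0,0],"slide":[0,0,0],"claw":0}
    - {"turn":[0,0,0],"slide":[0,0,0],"claw":0}
    - {"turn":[0,0,0],"slide":[0,0,0],"claw":0}

```text
t: 12.78
eef_pos: [579.9, 25.1, 65.3]
tcp_rot: [3.14, 0.001, 1.738]
ft_force: [-1.0, -0.5, 5.5]
opening: 0.136
grip_force: 30.0
```

Call:
jog_arm:
  targets:
    - {"turn":[0,0,10],"slide":[-10.1,-2.6,0],"claw":0}
    - {"turn":[0,0,10],"slide":[-9.5,-4.3,0],"claw":0}
    - {"turn":[0,0,10],"slide":[-8.6,-5.9,0],"claw":0}
    - {"turn":[0,0,10],"slide":[-7.4,-7.3,0],"claw":0}
    - {"turn":[0,0,10],"slide":[-6,-8.5,0],"claw":0}

```text
t: 13.4
eef_pos: [538.4, -3.5, 65.3]
tcp_rot: [3.14, 0.002, 2.617]
ft_force: [2.4, 0.0, 5.6]
opening: 0.144
grip_force: 30.0
```

Call:
jog_arm:
  targets:
    - {"turn":[0,0,10],"slide":[-4.5,-9.4,0],"claw":0}
    - {"turn":[0,0,10],"slide":[-2.8,-10,0],"claw":0}
    - {"turn":[0,0,10],"slide":[-1,-10.4,0],"claw":0}
    - {"turn":[0,0,10],"slide":[0.9,-10.4,0],"claw":0}
    - {"turn":[0,0,0],"slide":[0,0,0],"claw":0}

```text
t: 14.02
eef_pos: [531.4, -44.1, 65.3]
tcp_rot: [-3.141, 0.003, -2.974]
ft_force: [1.3, 1.7, 7.0]
opening: 0.145
grip_force: 30.0
```

Call:
jog_arm:
  targets:
    - {"turn":[0,0,0],"slide":[0,0,0],"claw":0}
    - {"turn":[0,0,0],"slide":[0,0,0],"claw":0}

```text
t: 14.28
eef_pos: [531.3, -43.6, 65.3]
tcp_rot: [-3.141, 0.002, -2.976]
ft_force: [1.0, -0.2, 7.2]
opening: 0.141
grip_force: 30.0
```

Call:
jog_arm:
  targets:
    - {"turn":[0,0,0],"slide":[0,0,0],"claw":60}
    - {"turn":[0,0,0],"slide":[0,0,0],"claw":60}
    - {"turn":[0,0,0],"slide":[0,0,50],"claw":60}
    - {"turn":[0,0,0],"slide":[4,-8,40],"claw":60}
    - {"turn":[0,0,0],"slide":[8,-54,0],"claw":60}

```text
t: 14.9
eef_pos: [543.7, -104.7, 157.3]
tcp_rot: [-3.14, 0.004, -2.971]
ft_force: [0.1, 0.0, -0.0]
opening: 0.585
grip_force: 0.0
```

Call:
jog_arm:
  targets:
    - {"turn":[0,0,0],"slide":[8,-54,0],"claw":60}
    - {"turn":[0,0,0],"slide":[8,-54,0],"claw":60}
    - {"turn":[0,0,0],"slide":[8,-54,0],"claw":60}
    - {"turn":[0,0,0],"slide":[8,-54,-25],"claw":60}
    - {"turn":[0,0,0],"slide":[0,0,-30],"claw":60}

```text
t: 15.52
eef_pos: [574.4, -325.2, 98.3]
tcp_rot: [-3.14, 0.001, -2.978]
ft_force: [0.6, 1.2, -0.9]
opening: 0.599
grip_force: 0.0
```

Call:
jog_arm:
  targets:
    - {"turn":[0,0,0],"slide":[0,0,0],"claw":60}
    - {"turn":[0,0,0],"slide":[0,0,0],"claw":60}
    - {"turn":[0,0,0],"slide":[0,0,0],"claw":60}

```text
t: 15.9
eef_pos: [575.1, -321.2, 100.7]
tcp_rot: [-3.14, 0.001, -2.973]
ft_force: [0.4, -0.1, 0.3]
opening: 0.601
grip_force: 0.0
```

Run:
```python
from h import *
s=state();print(s["eef_pos"],s["tcp_rot"],s["t"])
r=cam("wrist");show(r,None,1.5,"w5.png")
HSV["yellow"]=[((20,120,80),(36,255,255))]
print(label(r,"yellow"))
```

```text
[ 575.05788377 -321.20556539  100.70600933] [-3.14031115e+00  1.41253468e-03 -2.97333559e+00] 15.9
[[643.2, -204.4, 48.9, 6.1, 15.4, [349.0, 277.0]], [677.0, -407.1, 50.1, 6.1, 2.5, [150.0, 276.0]], [457.0, -80.1, 17.5, 15.4, 16.7, [487.0, 128.0]], [519.2, -330.6, 20.5, 18.4, 79.1, [248.0, 132.0]]]
```

View pics/w5.png

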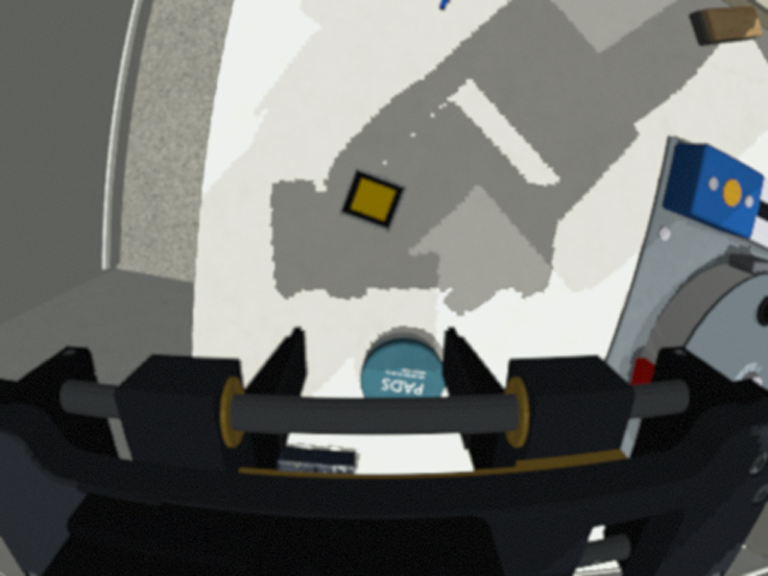

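The yellow box is at px (248,132), which gives (519.2, −330.6), with its sides at 169°. The tin is well clear.

Call:
jog_arm:
  targets:
    - {"turn":[0,0,-10.3],"slide":[-28,-4.7,0],"claw":60}
    - {"turn":[0,0,-10.3],"slide":[-27.9,-4.7,-5],"claw":60}
    - {"turn":[0,0,0],"slide":[0,0,-45],"claw":60}
    - {"turn":[0,0,0],"slide":[0,0,-32],"claw":60}
    - {"turn":[0,0,0],"slide":[0,0,-15],"claw":60}

```text
t: 16.58
eef_pos: [518.4, -330.6, 1.5]
tcp_rot: [3.141, -0.001, 2.95]
ft_force: [0.6, 0.2, 0.2]
opening: 0.603
grip_force: 0.0
```

Call:
jog_arm:
  targets:
    - {"turn":[0,0,0],"slide":[0,0,0],"claw":60}
    - {"turn":[0,0,0],"slide":[0,0,0],"claw":10}
    - {"turn":[0,0,0],"slide":[0,0,0],"claw":10}
    - {"turn":[0,0,0],"slide":[0,0,0],"claw":10}
    - {"turn":[0,0,0],"slide":[0,0,0],"claw":10}

```text
t: 17.2
eef_pos: [518.7, -331.1, 2.7]
tcp_rot: [-3.141, 0.001, 2.95]
ft_force: [-0.1, 1.3, 5.5]
opening: 0.321
grip_force: 30.0
```

Call:
jog_arm:
  targets:
    - {"turn":[0,0,0],"slide":[0,0,40],"claw":10}
    - {"turn":[0,0,0],"slide":[0,0,55],"claw":10}
    - {"turn":[0,0,0],"slide":[0,0,45],"claw":10}
    - {"turn":[0,0,10.3],"slide":[20,51,0],"claw":10}
    - {"turn":[0,0,10.3],"slide":[20,51,0],"claw":10}

```text
t: 17.82
eef_pos: [558.8, -228.2, 142.9]
tcp_rot: [-3.141, 0.001, -2.97]
ft_force: [-0.4, 0.1, 0.0]
opening: 0.323
grip_force: 30.0
```

Call:
jog_arm:
  targets:
    - {"turn":[0,0,0],"slide":[20,51,0],"claw":10}
    - {"turn":[0,0,0],"slide":[20,51,0],"claw":10}
    - {"turn":[0,0,0],"slide":[20,51,0],"claw":10}
    - {"turn":[0,0,0],"slide":[21,51.7,0],"claw":10}
    - {"turn":[0,0,0],"slide":[0,0,0],"claw":10}

```text
t: 18.45
eef_pos: [640.2, -20.8, 142.0]
tcp_rot: [3.141, 0.0, -2.97]
ft_force: [-1.5, -0.3, -1.6]
opening: 0.323
grip_force: 30.0
```

Call:
jog_arm:
  targets:
    - {"turn":[0,0,0],"slide":[0,0,0],"claw":10}
    - {"turn":[0,0,0],"slide":[0,0,0],"claw":10}

```text
t: 18.7
eef_pos: [639.2, -25.4, 142.2]
tcp_rot: [3.142, -0.0, -2.976]
ft_force: [-0.6, -0.6, -0.4]
opening: 0.324
grip_force: 30.0
```

Run:
```python
from h import *
s=state();print(s["eef_pos"],s["tcp_rot"],s["t"],s["opening"])
r=cam("wrist");show(r,None,1.5,"w6.png")
t=cam("top");show(t,(90,90,400,300),2.5,"t6.png")
HSV["blue"]=[((100,110,40),(128,255,255))]
print(label(t,"blue"),label(cam("scene"),"blue"))
```

```text
[639.22031473 -25.4236364  142.20244875] [ 3.14153562e+00 -2.27002888e-04 -2.97552657e+00] 18.7 0.3242078834566522
[[464.0, -125.1, 28.6, 48.6, 89.0, [301.0, 222.0]]] [[465.5, -101.3, 78.7, 61.3, 87.1, [273.0, 240.0]]]
```

View pics/w6.png

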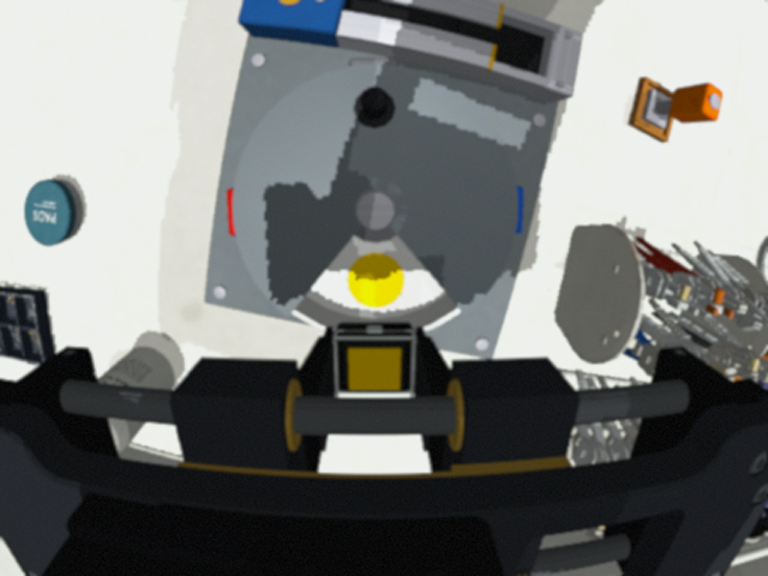

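The yellow disc (375,280) is centred in the opening, so I lower and release, then come up.

Call:
jog_arm:
  targets:
    - {"turn":[0,0,0],"slide":[0,0,-45],"claw":10}
    - {"turn":[0,0,0],"slide":[0,0,-45],"claw":10}
    - {"turn":[0,0,0],"slide":[0,0,-30],"claw":10}
    - {"turn":[0,0,0],"slide":[0,0,0],"claw":10}
    - {"turn":[0,0,0],"slide":[0,0,0],"claw":45}

```text
t: 19.48
eef_pos: [640.2, -24.7, 23.5]
tcp_rot: [-3.141, 0.001, -2.975]
ft_force: [0.9, -0.0, 0.1]
opening: 0.386
grip_force: 0.0
```

Call:
jog_arm:
  targets:
    - {"turn":[0,0,0],"slide":[0,0,0],"claw":45}
    - {"turn":[0,0,0],"slide":[0,0,0],"claw":45}
    - {"turn":[0,0,0],"slide":[0,0,40],"claw":45}
    - {"turn":[0,0,0],"slide":[0,0,50],"claw":45}
    - {"turn":[0,0,0],"slide":[-20,0,20],"claw":45}

```text
t: 20.1
eef_pos: [620.9, -24.4, 135.5]
tcp_rot: [-3.14, 0.005, -2.974]
ft_force: [-0.2, -0.7, -0.7]
opening: 0.45
grip_force: 0.0
```

Call:
jog_arm:
  targets:
    - {"turn":[0,0,0],"slide":[-44,-10,0],"claw":45}
    - {"turn":[0,0,0],"slide":[-44,-9,0],"claw":45}
    - {"turn":[0,0,0],"slide":[0,0,0],"claw":45}
    - {"turn":[0,0,0],"slide":[0,0,0],"claw":45}

```text
t: 20.6
eef_pos: [532.3, -43.4, 132.9]
tcp_rot: [-3.141, 0.002, -2.974]
ft_force: [-0.8, -0.2, -0.0]
opening: 0.453
grip_force: 0.0
```

Run:
```python
from h import *
s=state();print(s["eef_pos"],s["tcp_rot"],s["t"],s["opening"])
t=cam("top");show(t,(90,90,400,300),2.5,"t7.png")
```

```text
[532.33658368 -43.38776747 132.92814487] [-3.14104196e+00  1.71503199e-03 -2.97429430e+00] 20.6 0.4533065586411008
```

View pics/t7.png

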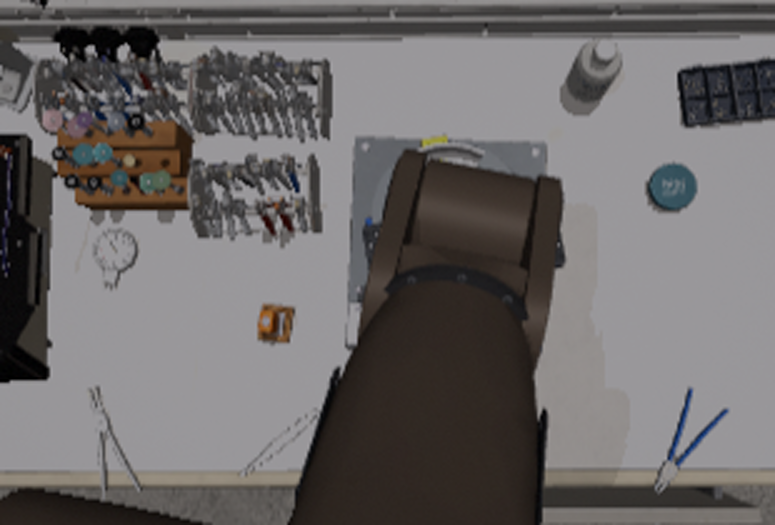

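Call:
jog_arm:
  targets:
    - {"turn":[0,0,0],"slide":[-0.5,0,-40],"claw":45}
    - {"turn":[0,0,0],"slide":[0,0,-28],"claw":45}
    - {"turn":[0,0,0],"slide":[0,0,0],"claw":0}
    - {"turn":[0,0,0],"slide":[0,0,0],"claw":0}
    - {"turn":[0,0,0],"slide":[0,0,0],"claw":0}

```text
t: 21.28
eef_pos: [531.8, -43.3, 65.3]
tcp_rot: [-3.141, 0.002, -2.974]
ft_force: [-0.1, 0.4, 0.2]
opening: 0.193
grip_force: 0.0
```

Call:
jog_arm:
  targets:
    - {"turn":[0,0,0],"slide":[0,0,0],"claw":0}
    - {"turn":[0,0,0],"slide":[0,0,0],"claw":0}

```text
t: 21.52
eef_pos: [531.6, -43.3, 65.2]
tcp_rot: [-3.141, 0.002, -2.974]
ft_force: [-0.9, 0.1, 7.4]
opening: 0.141
grip_force: 30.0
```

Call:
jog_arm:
  targets:
    - {"turn":[0,0,-10],"slide":[-0.9,10.3,0],"claw":0}
    - {"turn":[0,0,-10],"slide":[1,10.3,0],"claw":0}
    - {"turn":[0,0,-10],"slide":[2.7,10,0],"claw":0}
    - {"turn":[0,0,-10],"slide":[4.4,9.4,0],"claw":0}
    - {"turn":[0,0,-10],"slide":[6,8.5,0],"claw":0}

```text
t: 22.15
eef_pos: [545.1, 5.3, 65.2]
tcp_rot: [3.14, 0.002, 2.431]
ft_force: [3.1, -4.5, 4.0]
opening: 0.142
grip_force: 30.0
```

Call:
jog_arm:
  targets:
    - {"turn":[0,0,-10],"slide":[7.4,7.3,0],"claw":0}
    - {"turn":[0,0,-10],"slide":[8.5,5.9,0],"claw":0}
    - {"turn":[0,0,-10],"slide":[9.4,4.3,0],"claw":0}
    - {"turn":[0,0,-10],"slide":[10,2.6,0],"claw":0}
    - {"turn":[0,0,-10],"slide":[10.3,0.9,0],"claw":0}

```text
t: 22.78
eef_pos: [590.5, 25.7, 65.2]
tcp_rot: [3.14, 0.001, 1.558]
ft_force: [-2.4, -10.2, 5.1]
opening: 0.142
grip_force: 30.0
```

Call:
jog_arm:
  targets:
    - {"turn":[0,0,-10],"slide":[10.3,-1,0],"claw":0}
    - {"turn":[0,0,-10],"slide":[10,-2.7,0],"claw":0}
    - {"turn":[0,0,-10],"slide":[9.4,-4.4,0],"claw":0}
    - {"turn":[0,0,-10],"slide":[8.5,-6,0],"claw":0}
    - {"turn":[0,0,-10],"slide":[7.3,-7.4,0],"claw":0}

```text
t: 23.4
eef_pos: [635.1, 4.1, 65.1]
tcp_rot: [3.141, 0.001, 0.685]
ft_force: [-6.3, -5.1, 9.8]
opening: 0.141
grip_force: 30.0
```

Call:
jog_arm:
  targets:
    - {"turn":[0,0,-10],"slide":[5.9,-8.5,0],"claw":0}
    - {"turn":[0,0,-10],"slide":[4.3,-9.4,0],"claw":0}
    - {"turn":[0,0,-10],"slide":[2.6,-10,0],"claw":0}
    - {"turn":[0,0,0],"slide":[0,0,0],"claw":0}
    - {"turn":[0,0,0],"slide":[0,0,0],"claw":0}

```text
t: 24.02
eef_pos: [647.7, -23.5, 65.2]
tcp_rot: [3.141, 0.001, 0.167]
ft_force: [-5.3, -0.7, 7.9]
opening: 0.138
grip_force: 30.0
```

Call:
jog_arm:
  targets:
    - {"turn":[0,0,0],"slide":[0,0,0],"claw":0}
    - {"turn":[0,0,0],"slide":[0,0,0],"claw":0}

```text
t: 24.28
eef_pos: [647.6, -23.4, 65.1]
tcp_rot: [3.141, 0.001, 0.167]
ft_force: [-5.1, -1.4, 8.4]
opening: 0.143
grip_force: 30.0
```

Call:
jog_arm:
  targets:
    - {"turn":[0,0,0],"slide":[0,0,0],"claw":50}
    - {"turn":[0,0,0],"slide":[0,0,0],"claw":50}
    - {"turn":[0,0,0],"slide":[0,0,40],"claw":50}
    - {"turn":[0,0,0],"slide":[0,0,45],"claw":50}
    - {"turn":[0,0,-4],"slide":[-46,37,0],"claw":50}

```text
t: 24.9
eef_pos: [604.9, 12.7, 152.0]
tcp_rot: [3.14, -0.007, 0.094]
ft_force: [-0.1, 0.8, -0.8]
opening: 0.493
grip_force: 0.0
```

Call:
jog_arm:
  targets:
    - {"turn":[0,0,-4],"slide":[-46,37,0],"claw":50}
    - {"turn":[0,0,-4],"slide":[-46,37,0],"claw":50}
    - {"turn":[0,0,0],"slide":[-46,37,0],"claw":50}
    - {"turn":[0,0,0],"slide":[-46,37,0],"claw":50}
    - {"turn":[0,0,0],"slide":[0,0,0],"claw":50}

```text
t: 25.52
eef_pos: [415.5, 163.5, 149.5]
tcp_rot: [3.141, 0.001, -0.038]
ft_force: [0.8, -0.1, 0.4]
opening: 0.498
grip_force: 0.0
```

Call:
jog_arm:
  targets:
    - {"turn":[0,0,0],"slide":[0,0,0],"claw":50}
    - {"turn":[0,0,0],"slide":[0,0,0],"claw":50}
    - {"turn":[0,0,0],"slide":[0,0,0],"claw":50}

```text
t: 25.9
eef_pos: [418.8, 161.3, 149.0]
tcp_rot: [3.141, 0.0, -0.043]
ft_force: [0.1, -0.3, -0.4]
opening: 0.502
grip_force: 0.0
```

Run:
```python
from h import *
s=state();print(s["eef_pos"],s["tcp_rot"],s["t"])
r=cam("wrist");show(r,(100,0,500,240),2,"w8.png");np.savez("w8.npz",R=r["R"],t=r["t"])
```

```text
[418.79076235 161.26553126 149.01326133] [ 3.14146402e+00  1.32285023e-04 -4.33677285e-02] 25.9
```

View pics/w8.png

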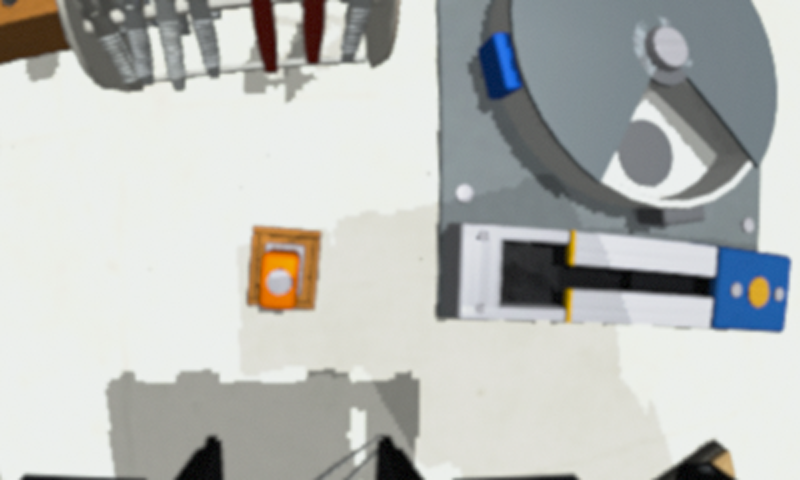

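The cover's opening is centred over the grey disc (645,153). The key stands in its tray with its cap at (279,283), and the pocket spans (502–570, 240–305).

Run:
```python
from h import *
r=cam("wrist")
d=np.load("w8.npz");r2=dict(r,R=d["R"],t=d["t"])
P={}
def c(x,y,z,n): P[n]=ray(r2,x/2+100,y/2,z)[:2];print(n,P[n].round(1))
for n,p in dict(tl=(254,228),tr=(321,233),br=(315,309),bl=(249,304)).items(): c(*p,10,n)
m=np.mean([P[k] for k in("tl","tr","br","bl")],0);print("tray",m)
for a,b in (("tl","tr"),("bl","br"),("bl","tl"),("br","tr")):
    e=P[b]-P[a];print(np.linalg.norm(e),np.degrees(np.arctan2(e[1],e[0])))
c(279,283,78,"keytop")
c(502,240,38,"pTL");c(502,304,38,"pBL");c(570,232,40,"mTL");c(568,320,40,"mBL");c(645,153,11,"greydisc");c(667,45,55,"hub");c(759,292,43,"eye")
c(465,192,6,"h3");c(748,225,6,"h4")
c(716,282,40,"slotend");c(570,275,40,"slotstart")
# handle colours
h=cv2.cvtColor(r["frame"],cv2.COLOR_BGR2HSV);m=cv2.inRange(h,np.array((8,190,150)),np.array((16,255,255)))
m[:, :200]=0;m[170:]=0;m[:100]=0
cs=max(cv2.findContours(m,0,1)[0],key=cv2.contourArea);print((cv2.minAreaRect(cs)))
```

```text
tl [492.3 182. ]
tr [488.2 147.8]
br [448.6 152.4]
bl [452.8 186.8]
tray [470.49433003 167.2594369 ]
34.468739219269615 -96.95021962231245
34.58543711235033 -96.97374853040779
39.79726073424181 -6.8280517679573975
39.81188320760795 -6.660152427980634
keytop [470. 168.]
pTL [484.3  60.8]
pBL [452.8  60.5]
mTL [489.1  24.5]
mBL [444.5  24.4]
greydisc [536.8 -40.5]
hub [590.1 -30.9]
eye [ 461.5 -107.2]
h3 [508.9  70.2]
h4 [ 500.5 -129.1]
slotend [465.9 -73.4]
slotstart [467.5  24.2]
((238.70928955078125, 139.10414123535156), (28.425195693969727, 19.570701599121094), 87.39744567871094)
```

Call:
jog_arm:
  targets:
    - {"turn":[0,0,-4.3],"slide":[25.5,3.3,0],"claw":50}
    - {"turn":[0,0,0],"slide":[26,3,0],"claw":50}
    - {"turn":[0,0,0],"slide":[0,0,-35],"claw":50}
    - {"turn":[0,0,0],"slide":[0,0,-38],"claw":50}
    - {"turn":[0,0,0],"slide":[0,0,-30],"claw":50}

```text
t: 26.62
eef_pos: [469.6, 167.8, 44.8]
tcp_rot: [3.141, 0.001, -0.118]
ft_force: [0.8, 0.6, -0.9]
opening: 0.497
grip_force: 0.0
```

Call:
jog_arm:
  targets:
    - {"turn":[0,0,0],"slide":[0,0,0],"claw":50}
    - {"turn":[0,0,0],"slide":[0,0,0],"claw":5}
    - {"turn":[0,0,0],"slide":[0,0,0],"claw":5}
    - {"turn":[0,0,0],"slide":[0,0,0],"claw":5}
    - {"turn":[0,0,0],"slide":[0,0,0],"claw":5}

```text
t: 27.25
eef_pos: [469.8, 168.2, 46.7]
tcp_rot: [-3.141, -0.001, -0.117]
ft_force: [-0.2, 0.7, 5.8]
opening: 0.168
grip_force: 30.0
```

Call:
jog_arm:
  targets:
    - {"turn":[0,0,0],"slide":[0,0,20],"claw":5}
    - {"turn":[0,0,0],"slide":[0,0,40],"claw":5}
    - {"turn":[0,0,2.2],"slide":[-0.8,-40,0],"claw":5}
    - {"turn":[0,0,2.2],"slide":[-0.8,-45,0],"claw":5}
    - {"turn":[0,0,0],"slide":[-0.8,-40,0],"claw":5}

```text
t: 27.88
eef_pos: [467.1, 41.9, 106.5]
tcp_rot: [3.141, -0.0, -0.039]
ft_force: [1.3, -0.2, -2.1]
opening: 0.167
grip_force: 30.0
```

Call:
jog_arm:
  targets:
    - {"turn":[0,0,0],"slide":[0,0,0],"claw":5}
    - {"turn":[0,0,0],"slide":[0,0,0],"claw":5}
    - {"turn":[0,0,0],"slide":[0,0,0],"claw":5}

```text
t: 28.25
eef_pos: [467.2, 44.0, 106.2]
tcp_rot: [3.142, 0.0, -0.039]
ft_force: [-0.4, 0.3, -0.9]
opening: 0.169
grip_force: 30.0
```

Run:
```python
from h import *
s=state();print(s["eef_pos"],s["tcp_rot"],s["t"],s["opening"])
r=cam("wrist");show(r,(150,120,400,310),3,"w9.png")
```

```text
[467.20757839  43.98248235 106.20094056] [ 3.14154770e+00  3.78891230e-05 -3.90873358e-02] 28.25 0.16921683941468982
```

View pics/w9.png

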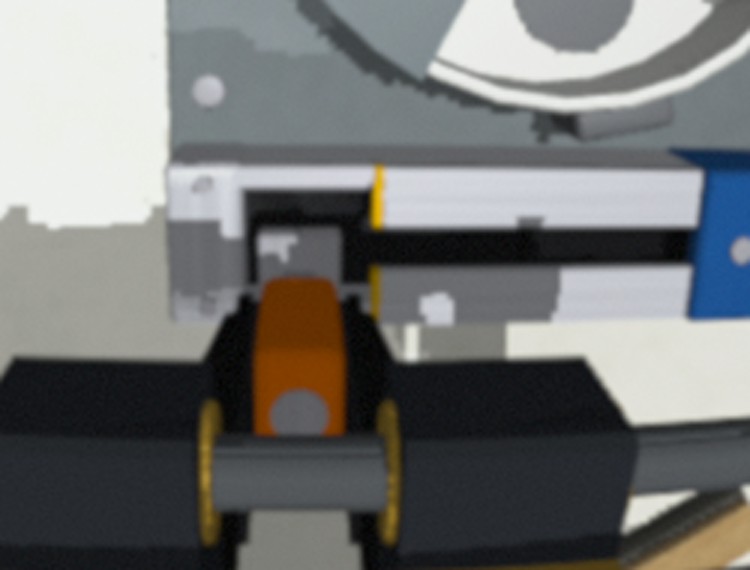

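The key hangs over the pocket, with its foot at (258–342) and the pocket at (245–370). I lower it.

Call:
jog_arm:
  targets:
    - {"turn":[0,0,0],"slide":[0,-1.5,-15],"claw":5}
    - {"turn":[0,0,0],"slide":[0,0,-15],"claw":5}
    - {"turn":[0,0,0],"slide":[0,0,-6],"claw":5}
    - {"turn":[0,0,0],"slide":[0,0,-3],"claw":5}
    - {"turn":[0,0,0],"slide":[0,0,0],"claw":5}

```text
t: 28.92
eef_pos: [467.4, 41.8, 67.4]
tcp_rot: [3.141, -0.0, -0.04]
ft_force: [0.1, -1.1, -2.1]
opening: 0.168
grip_force: 30.0
```

Call:
jog_arm:
  targets:
    - {"turn":[0,0,0],"slide":[0,0,-1],"claw":5}
    - {"turn":[0,0,0],"slide":[0,0,-1],"claw":5}
    - {"turn":[0,0,0],"slide":[0,0,0],"claw":5}

```text
t: 29.3
eef_pos: [467.3, 41.6, 65.3]
tcp_rot: [3.142, -0.0, -0.04]
ft_force: [0.2, -0.1, -1.4]
opening: 0.168
grip_force: 30.0
```

Call:
jog_arm:
  targets:
    - {"turn":[0,0,0],"slide":[0,0,0],"claw":24}
    - {"turn":[0,0,0],"slide":[0,0,0],"claw":24}
    - {"turn":[0,0,0],"slide":[0,0,-7],"claw":24}
    - {"turn":[0,0,0],"slide":[0,0,-7],"claw":24}
    - {"turn":[0,0,0],"slide":[0,0,0],"claw":24}

```text
t: 29.92
eef_pos: [466.9, 41.7, 50.5]
tcp_rot: [3.142, 0.001, -0.04]
ft_force: [-0.6, -0.4, -0.3]
opening: 0.24
grip_force: 0.0
```

Run:
```python
from h import *
s=state();print(s["eef_pos"],s["ft_force"],s["t"],s["opening"])
r=cam("wrist");show(r,(150,120,400,310),3,"w10.png")
```

```text
[466.90250065  41.66897275  50.47843932] [-0.64146141 -0.36804166 -0.32390943] 29.925 0.2400100540432362
```

View pics/w10.png

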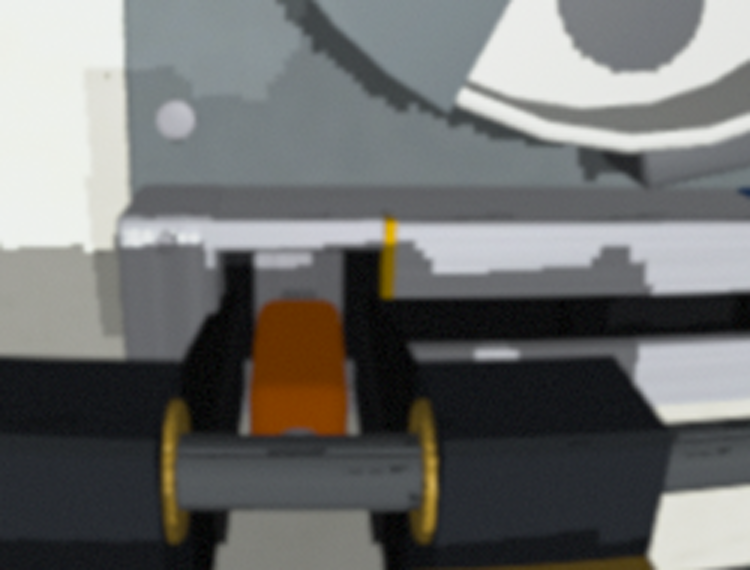

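The key stands upright in the pocket. I start the drag with loose fingers.

Call:
jog_arm:
  targets:
    - {"turn":[0,0,0],"slide":[-0.2,-4,0],"claw":24}
    - {"turn":[0,0,0],"slide":[-0.2,-4,0],"claw":24}
    - {"turn":[0,0,0],"slide":[-0.2,-4,0],"claw":24}
    - {"turn":[0,0,0],"slide":[-0.1,-4,0],"claw":24}
    - {"turn":[0,0,0],"slide":[-0.2,-4,0],"claw":24}

```text
t: 30.6
eef_pos: [466.4, 21.4, 51.3]
tcp_rot: [3.142, -0.0, -0.04]
ft_force: [-0.1, 1.4, 1.7]
opening: 0.241
grip_force: 1.6
```

Call:
jog_arm:
  targets:
    - {"turn":[0,0,0],"slide":[-0.2,-4,0],"claw":24}
    - {"turn":[0,0,0],"slide":[-0.2,-4,0],"claw":24}
    - {"turn":[0,0,0],"slide":[0,0,0],"claw":24}

```text
t: 30.98
eef_pos: [465.9, 13.3, 51.2]
tcp_rot: [3.141, 0.0, -0.041]
ft_force: [0.6, -0.1, -0.1]
opening: 0.242
grip_force: 0.2
```

Call:
jog_arm:
  targets:
    - {"turn":[0,0,0],"slide":[-0.1,-3,0],"claw":24}
    - {"turn":[0,0,0],"slide":[-0.1,-3,0],"claw":24}
    - {"turn":[0,0,0],"slide":[-0.2,-3,0],"claw":24}
    - {"turn":[0,0,0],"slide":[0,0,0],"claw":24}

```text
t: 31.48
eef_pos: [465.5, 4.4, 51.2]
tcp_rot: [3.141, 0.0, -0.041]
ft_force: [0.9, -0.0, -0.1]
opening: 0.238
grip_force: 0.2
```

Call:
jog_arm:
  targets:
    - {"turn":[0,0,0],"slide":[-0.1,-3,0],"claw":24}
    - {"turn":[0,0,0],"slide":[-0.1,-3,0],"claw":24}
    - {"turn":[0,0,0],"slide":[-0.2,-3,0],"claw":24}
    - {"turn":[0,0,0],"slide":[0,0,0],"claw":24}

```text
t: 31.98
eef_pos: [465.1, -4.6, 51.2]
tcp_rot: [3.141, 0.0, -0.041]
ft_force: [0.0, -0.1, -0.6]
opening: 0.244
grip_force: 0.0
```

```bash
cat > k.py <<'E'
from h import *
def orange(f):
    f=f[200:275,200:300];h=cv2.cvtColor(f,cv2.COLOR_BGR2HSV);m=cv2.inRange(h,np.array((3,150,60)),np.array((18,255,255)))
    y,x=np.nonzero(m);return len(x),x.min()+200,x.max()+200,y.min()+200,y.max()+200
if __name__=="__main__":
    b=cv2.resize(cv2.imread("pics/w10.png"),(250,190),interpolation=cv2.INTER_AREA);F=np.zeros((384,512,3),np.uint8);F[120:310,150:400]=b
    print("ref",orange(F));print(orange(cam("wrist")["frame"]),state()["ft_force"].round(1))
E
python3 k.py
```

```text
ref (1305, np.int64(234), np.int64(265), np.int64(220), np.int64(264))
(1496, np.int64(231), np.int64(271), np.int64(220), np.int64(264)) [-0.4  0.1  0.1]
```

Call:
jog_arm:
  targets:
    - {"turn":[0,0,0],"slide":[-0.1,-3,0],"claw":24}
    - {"turn":[0,0,0],"slide":[-0.2,-3,0],"claw":24}
    - {"turn":[0,0,0],"slide":[0,0,0],"claw":24}

```text
t: 32.4
eef_pos: [464.8, -10.6, 51.2]
tcp_rot: [3.141, -0.0, -0.041]
ft_force: [0.9, -0.2, -0.3]
opening: 0.241
grip_force: 0.0
```

```bash
python3 k.py
```

```text
ref (1305, np.int64(234), np.int64(265), np.int64(220), np.int64(264))
(1503, np.int64(231), np.int64(271), np.int64(220), np.int64(264)) [-0.4 -0.5  0.2]
```

Call:
jog_arm:
  targets:
    - {"turn":[0,0,0],"slide":[-0.1,-3,0],"claw":24}
    - {"turn":[0,0,0],"slide":[-0.1,-3,0],"claw":24}
    - {"turn":[0,0,0],"slide":[-0.2,-3,0],"claw":24}
    - {"turn":[0,0,0],"slide":[0,0,0],"claw":24}

```text
t: 32.95
eef_pos: [464.5, -19.6, 51.2]
tcp_rot: [3.141, -0.0, -0.041]
ft_force: [0.4, 0.1, -0.5]
opening: 0.242
grip_force: 0.1
```

```bash
python3 k.py
```

```text
ref (1305, np.int64(234), np.int64(265), np.int64(220), np.int64(264))
(1286, np.int64(231), np.int64(264), np.int64(214), np.int64(264)) [0.5 0.5 0. ]
```

Run:
```python
from h import *
r=cam("wrist");show(r,(150,120,400,310),3,"w11.png")
```

```text
(no output)
```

View pics/w11.png

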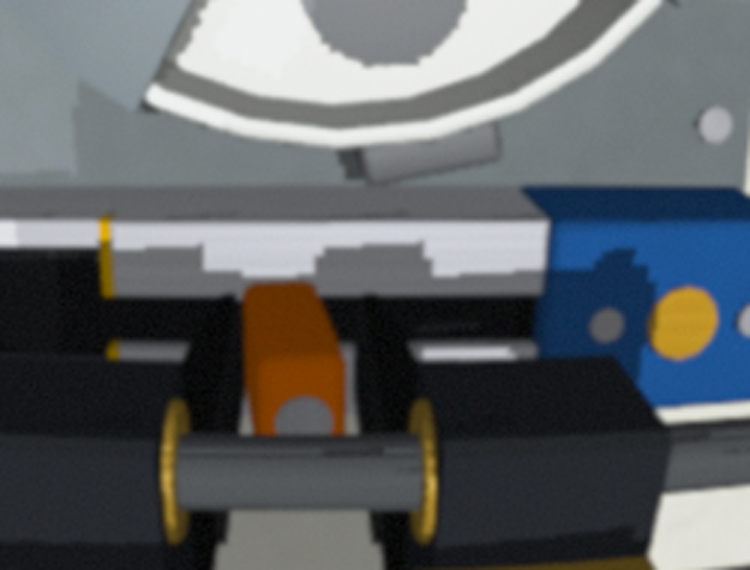

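The handle has sunk but still leans forward, so the foot's front edge is in the groove. I push a few mm more.

Call:
jog_arm:
  targets:
    - {"turn":[0,0,0],"slide":[-0.1,-2,0],"claw":24}
    - {"turn":[0,0,0],"slide":[-0.1,-2,0],"claw":24}
    - {"turn":[0,0,0],"slide":[0,0,0],"claw":24}

```text
t: 33.42
eef_pos: [464.3, -23.5, 51.2]
tcp_rot: [3.142, -0.0, -0.04]
ft_force: [-0.4, 0.7, 0.6]
opening: 0.238
grip_force: 0.7
```

```bash
python3 k.py
python3 - <<'E'
from h import *
r=cam("wrist");show(r,(150,120,400,310),3,"w12.png")
E
```

```text
ref (1305, np.int64(234), np.int64(265), np.int64(220), np.int64(264))
(1467, np.int64(231), np.int64(270), np.int64(214), np.int64(264)) [-0.2  0.1  0.7]
```

View pics/w12.png

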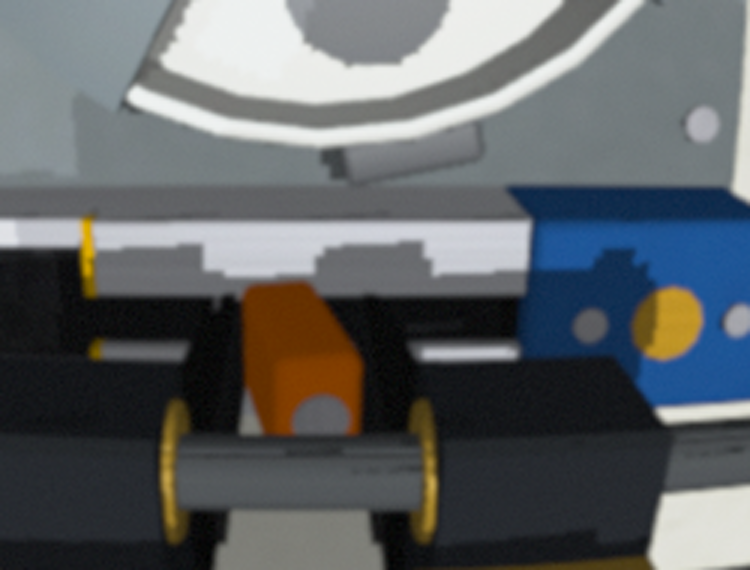

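Run:
```python
from h import *
r=cam("wrist")
for z0 in (22,16,10):
    for dy in (3,0):
        for y in (-8,8):
            for z in (32,74):
                p=(proj(r,(464.6+12,-23.5+dy+y,z0+z))-[150,120])*3;print(z0,dy,y,z,p.round())
```

```text
22 3 -8 32 [326. 296.]
22 3 -8 74 [333. 391.]
22 3 8 32 [245. 299.]
22 3 8 74 [231. 395.]
22 0 -8 32 [341. 296.]
22 0 -8 74 [353. 391.]
22 0 8 32 [260. 299.]
22 0 8 74 [250. 394.]
16 3 -8 32 [325. 286.]
16 3 -8 74 [332. 375.]
16 3 8 32 [247. 289.]
16 3 8 74 [233. 378.]
16 0 -8 32 [339. 285.]
16 0 -8 74 [351. 374.]
16 0 8 32 [262. 288.]
16 0 8 74 [252. 378.]
10 3 -8 32 [324. 276.]
10 3 -8 74 [331. 359.]
10 3 8 32 [249. 279.]
10 3 8 74 [236. 363.]
10 0 -8 32 [338. 276.]
10 0 -8 74 [349. 359.]
10 0 8 32 [263. 278.]
10 0 8 74 [253. 362.]
```

Call:
jog_arm:
  targets:
    - {"turn":[0,0,0],"slide":[0.1,2,0],"claw":24}
    - {"turn":[0,0,0],"slide":[0.1,2,0],"claw":24}
    - {"turn":[0,0,0],"slide":[0.1,2,0],"claw":24}
    - {"turn":[0,0,0],"slide":[0,0,0],"claw":30}
    - {"turn":[0,0,0],"slide":[0,0,0],"claw":30}

```text
t: 34.2
eef_pos: [464.5, -17.3, 51.2]
tcp_rot: [3.141, 0.0, -0.04]
ft_force: [0.2, -0.2, -0.1]
opening: 0.292
grip_force: 0.0
```

```bash
python3 k.py
python3 - <<'E'
from h import *
r=cam("wrist");show(r,(150,120,400,310),3,"w13.png")
for z0 in (22,10):
  for y in (-8,8):
    for z in (32,74):
      p=(proj(r,(464.6+12,-20.5+y,z0+z))-[150,120])*3;print(z0,y,z,p.round())
E
```

```text
ref (1305, np.int64(234), np.int64(265), np.int64(220), np.int64(264))
(1186, np.int64(223), np.int64(253), np.int64(214), np.int64(264)) [ 0.4  0.2 -0.8]
22 -8 32 [356. 296.]
22 -8 74 [372. 392.]
22 8 32 [276. 299.]
22 8 74 [269. 396.]
10 -8 32 [352. 276.]
10 -8 74 [367. 359.]
10 8 32 [277. 279.]
10 8 74 [271. 363.]
```

View pics/w13.png

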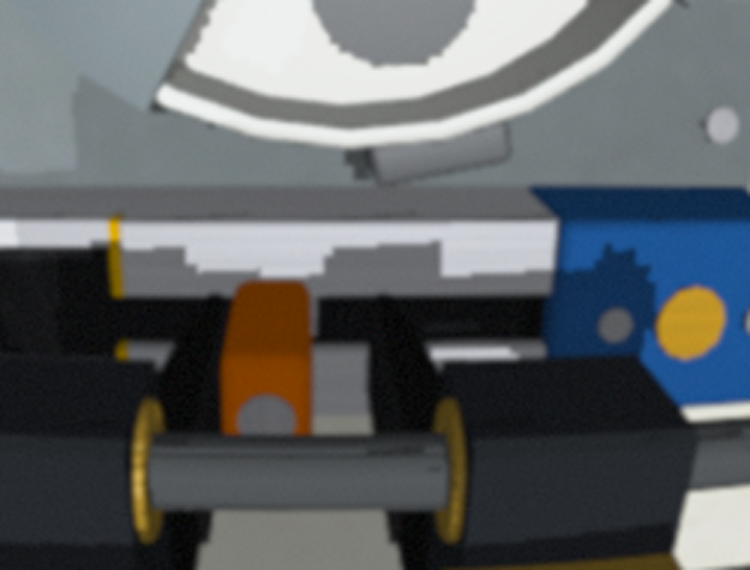

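The key now stands upright and has sunk about 12 mm: the handle's lower edge is at row 285 and its top edge at row 355, as predicted for z = 10. I open and retreat.

Call:
jog_arm:
  targets:
    - {"turn":[0,0,0],"slide":[0.2,4,0],"claw":50}
    - {"turn":[0,0,0],"slide":[0,0,0],"claw":50}
    - {"turn":[0,0,0],"slide":[0,0,15],"claw":50}
    - {"turn":[0,0,0],"slide":[0,0,35],"claw":50}
    - {"turn":[0,0,0],"slide":[0,0,50],"claw":50}

```text
t: 34.92
eef_pos: [464.1, -13.2, 151.6]
tcp_rot: [-3.141, 0.003, -0.04]
ft_force: [0.8, -0.4, 0.1]
opening: 0.503
grip_force: 0.0
```

Call:
jog_arm:
  targets:
    - {"turn":[0,0,0],"slide":[-25,50,20],"claw":50}
    - {"turn":[0,0,0],"slide":[-25,50,0],"claw":50}
    - {"turn":[0,0,0],"slide":[0,55,0],"claw":50}
    - {"turn":[0,0,0],"slide":[0,55,0],"claw":50}
    - {"turn":[0,0,0],"slide":[0,0,0],"claw":50}

```text
t: 35.55
eef_pos: [414.2, 199.4, 171.2]
tcp_rot: [-3.141, -0.0, -0.035]
ft_force: [-0.4, -0.4, -0.3]
opening: 0.499
grip_force: 0.0
```

Call:
jog_arm:
  targets:
    - {"turn":[0,0,0],"slide":[0,0,0],"claw":50}
    - {"turn":[0,0,0],"slide":[0,0,0],"claw":50}
    - {"turn":[0,0,0],"slide":[0,0,0],"claw":50}

```text
t: 35.92
eef_pos: [414.9, 195.7, 171.2]
tcp_rot: [3.141, 0.0, -0.042]
ft_force: [-0.2, -0.1, -0.6]
opening: 0.502
grip_force: 0.0
```

Run:
```python
from h import *
s=state();print(s["eef_pos"],s["t"])
r=cam("scene");show(r,(190,130,360,260),4.5,"s14.png")
for z0 in (22,10):
  for z in (32,74): print(z0,((proj(r,(464.6,-13,z0+z))-[190,130])*4.5).round())
```

```text
[414.94366833 195.69057435 171.22538632] 35.925
22 [267. 373.]
22 [266. 329.]
10 [268. 386.]
10 [266. 342.]
```

View pics/s14.png

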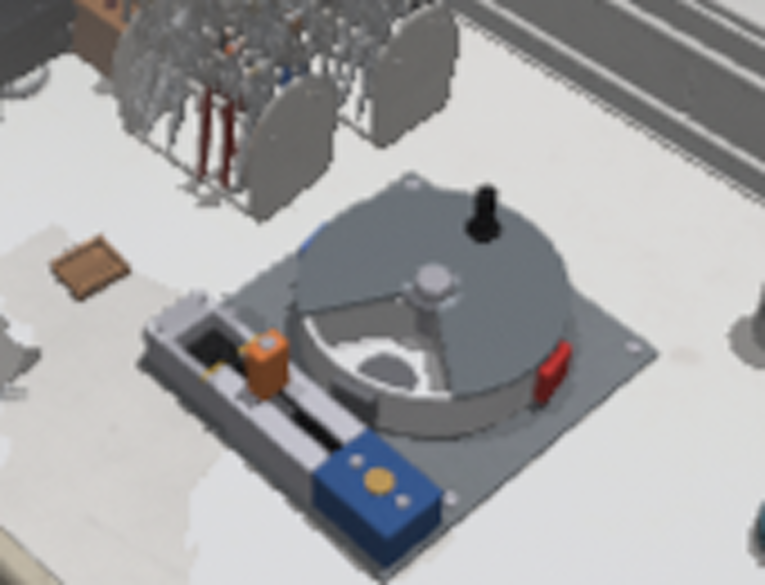

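The key stands upright with its cap at (267,342), which matches z0 = 10 in the groove. The opening is over grey and the arm is clear, so I hand in.

```bash
python3 -c "
from cell import *
print(job_done())"
```

```text
the job is handed in; nothing more can be done
None
```

I handed the job in at about 36 s, but the hand-in gave no verdict: red and yellow boxes are in their compartments (no blue box was seen, and neither box was viewed again after release), the cover is at grey, and the key stands released in the groove.

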